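# Latch the lid of a packed food carrier

## Robot

A 6-joint arm with a two-finger parallel gripper is mounted at the origin on the work surface. World frame = base frame: x ahead of the robot, y to its left, z up, the work surface at z = 0. Lengths are in m, angles in degrees, forces in N, time in s.
With the tool pointing down it reaches from about 0.4 to 0.825 m from the base axis. Payload 7 kg.
Tool frame: the origin (TCP) lies between the finger pads; the fingertips stand 22 mm ahead of it and the grasp point (between the pads) lies 3 mm ahead of it; z points along the fingers, y is the line along which they close (so a half turn about z gives the same grasp; the last joint's range is limited). The gripper opens to 88 mm and grips with 3 to 60 N. Pads are 19 mm wide; open, the fingers measure 130 mm over their backs; the gripper's body (78 mm by 193 mm) begins 47 mm behind the grasp point.
Start: joints at [81.079, 20.546, 0.682, 0, -70.136, -16.507], TCP at [0.29, 0.61, 0.219] pointing down, gripper open.
Joint ranges: [-176.03, 176.03], [-82.01, 121.73], [-58.28, 71.71], [-173.87, 95.51], [-174.79, -0.11], [-173.66, 173.66]. Speed limits (degrees/s): [136.94, 136.94, 172.46, 180, 180, 180].

## Interface

Orientations are given as [roll, pitch, yaw] about the fixed x, y, z axes, in that order (R = Rz(yaw) Ry(pitch) Rx(roll)).
In Python, from plant import ctrl gives the robot as it stands.
- The arm moves only by the tool apply_moves, never from a script. Its argument "targets" is a list of rows, each an object with "travel": the shift along the tool's x, y, z in mm, a list of three; "roll": the turn about the tool's z in degrees; "jaw": the finger opening in mm, from 0 to 87.6. In form: [{"travel": [tx, ty, tz], "roll": roll, "jaw": jaw}, ...]. A call has 1 to 10 rows; each row shifts and turns the commanded pose from where the row before left it, along the tool's axes as they then stand; what a row does not reach is not made up. A row lasts 1/10 s, in which the tool goes at most 50 mm and 8.59 degrees, less where a joint would pass 70% of its speed; a pose out of reach is approached as far as the arm can. A call with a gripper value outside its range is refused whole. The fingers move at their own pace and stop on an object; the grip force is fixed at half the most. Time passes only in rows, so rows that do not move let the fingers close. It gives the time, the measured TCP pose, the force, the opening and the grip force at its end, in the units of the state.
- ctrl.get_obs(): the state, without advancing time (a new reading comes with each control period).
- ctrl.snapshot(name): name is "side" or "top"; returns the picture (480x640x3 uint8, red, green, blue); there is no depth.
- ctrl.calibration(name): a dict with "K" (3x3 intrinsics, pixels), "dist_coeffs" ([k1, k2, p1, p2, k3] as OpenCV has them; the pictures are not rectified), "extrinsics" (4x4, takes a point from camera to world coordinates). Camera axes: x right, y down, z forward; pixel columns grow to the right and rows downward; lengths in m; the calibration is good to about 2 mm. A picture is of the moment at which its call begins. calibration takes no time and is no camera call.
- ctrl.close_job(): hands the job in; it is judged then, once.
The state is a dict: "clock": time; "joint_pos": joint angles; "qvel": joint speeds; "tau": joint torques, N m; "tool_pos": TCP position; "orientation": TCP orientation; "force": force on the tool from outside, world axes, zero at the start; "moment": the same for the moment, N m; "opening": finger opening in m; "gripper_force": force on a finger pad.
Only numpy, scipy, OpenCV 4.12 (cv2) and the standard library are available. Lean on these libraries where they do the work, as an engineer would, in place of code of your own. Each camera call takes 0.05 s, during which the arm holds its last target. There are 200 camera calls.

## Task

The insulated food carrier is packed and ready to leave, but both latches on its front still stand open, their wire loops already hooked on the lid. Push each latch lever over and down with the fingertips until it snaps shut against the carrier; nothing is to be picked up. Do not shove the carrier, leave the tumbler, mug and carafe standing where they are, and take the hand away at the end.

Things in the scene. Friction and masses are not known exactly. Their poses are not given: they have to be found in the camera images.
- carrier: brick-red insulated food box, lid closed, 340 deep, 430 wide, 207 high (mm), about 7 kg, loose on rubber feet. Origin: at table height below the middle of the lid's front edge. +x into the carrier from its front (away from the robot), +y left along the front, +z up. Front face: x = 0. Two steel over-centre latches on it at y = +110 and -110; above each a hook on the lid, 18 mm out, 174 to 196 high
- latch_left (a joint): lever angle (rad) of the left latch about its level pivot (along carrier y). 0 = shut, hanging straight down along the front; 1.57 = straight out to the robot; more = pointing up; stop 2.1. Its loop is sprung: open, it rests at 1.65 to 1.85; pushed down it resists, up to about 6 N near its end, and springs back if let go; past dead centre, about 0.3, it snaps shut to 0 by itself and stays
- latch_right (a joint): the same for the right latch (carrier y = -110 mm)
- left_pivot (a point): centre of the left lever's pivot, fixed on the carrier: 14 mm in front of its front face, 125 mm above the table, at carrier y = +110 mm; axes as the carrier's
- right_pivot (a point): the same for the right lever, at carrier y = -110 mm
- left_pad (a point): point on the left lever's pushing face (upper side while it sticks out, robot's side when shut), mid-width, 55 mm from the pivot along the lever, moving with it; its -z points to the lever's free end, its -x out of the face. Lever: steel channel 40 mm wide, face flat and 10 mm off the pivot axis, ending 65 mm from the pivot in a 17 mm lip bent 35 degrees to the pushing side (80 mm in all)
- right_pad (a point): the same on the right lever
- tumbler: clear glass tumbler, 68 mm across, 95 mm high, standing in front of the carrier; origin at the centre of its underside, z up
- mug: white mug, 80 mm across, 90 mm high, handle to its own +y, standing to the left; origin at the centre of its underside, z up
- carafe: clear glass carafe, 100 mm across at the foot, 215 mm high, standing to the right; origin at the centre of its underside, z up
Mind the look-alikes: they are no part of the job. What is shaped like the tumbler but red is not meant. Leave any red look-alike of the mug alone.

How it is judged (in metres and radians):
At the end, for the whole second after the job is handed in: both latch levers snapped shut (within 0.08 rad of lying flat), the carrier at rest, upright and within 20 mm of where it stood, tumbler, mug and carafe upright and within 25 mm of where they stood (value of joint each of latch_left, latch_right below 0.08 rad and distance of carrier from where it was at the start of the episode below 0.02 m and angle between carrier's own z axis and vertical below 0.02 rad and linear speed of carrier below 0.01 m/s and distance of each of tumbler, mug, carafe from where it was at the start of the episode below 0.025 m and angle between each of tumbler, mug, carafe's own z axis and vertical below 0.1 rad); the robot touches nothing.
It fails at once if the carrier is shoved by more than 30 mm (distance of carrier from where it was at the start of the episode above 0.03 m).
It fails at once if the carrier is tipped or lifted (angle between carrier's own z axis and vertical above 0.06 rad or height (world z) of carrier above 0.012 m).
It fails at once if the tumbler, the mug or the carafe is lifted (height (world z) of any of tumbler, mug, carafe above 0.015 m).
It fails at once if the tumbler, the mug or the carafe is knocked over or pushed away by more than 40 mm (angle between any of tumbler, mug, carafe's own z axis and vertical above 0.5 rad or distance of any of tumbler, mug, carafe from where it was at the start of the episode above 0.04 m).
It also fails if it takes over 48 s, if anything falls off the work surface, if the arm or the gripper's body presses on something with over 40 N, if the wrist force passes 120 N, or if a joint passes its speed limit or range.

## Working session

There is one attempt and no reset: what is moved stays moved. The work goes in short steps, Python scripts to look and compute and a tool call to move; the robot and the scene stay as the last step left them, time stands still between calls to the robot, and variables do not carry over. Pictures are saved under pics/ and viewed, at most 10 in all, crops included, and the job is handed in when it is done.

Besides the shell and the picture viewer there is one more tool, called after "Call:" as name(argument=value, ...) on one line, values as JSON. apply_moves: Moves the arm, as the interface text tells. Its arguments: {"type":"object","properties":{"targets":{"type":"array","items":{"type":"object","properties":{"travel":{"type":"array","items":{"type":"number"}},"roll":{"type":"number"},"jaw":{"type":"number"}}}}},"required":["targets"]}

```bash
mkdir -p pics; python3 - <<'E'
from plant import ctrl
import cv2
for n in("side","top"):
    cv2.imwrite(f"pics/{n}0.png",ctrl.snapshot(n)[:,:,::-1]); c=ctrl.calibration(n); print(n,c["K"],c["dist_coeffs"],c["extrinsics"])
print(ctrl.get_obs())
E
```

```text
side [[509.29651202   0.         309.33756938]
 [  0.         509.29651202 236.18695546]
 [  0.           0.           1.        ]] [-0.14345993  0.          0.          0.          0.        ] [[ 0.82045473 -0.32880705  0.46769643 -0.0567439 ]
 [-0.57145354 -0.44708153  0.6881562  -0.78867106]
 [-0.01717218 -0.83186779 -0.55470811  0.77283078]
 [ 0.          0.          0.          1.        ]]
top [[469.52826124   0.         324.202487  ]
 [  0.         469.52826124 241.06676931]
 [  0.           0.           1.        ]] [-0.08165124  0.          0.          0.          0.        ] [[ 0.01182904 -0.99590613  0.08961615  0.41959896]
 [-0.99986227 -0.01073722  0.01265555  0.02558604]
 [-0.01164151 -0.08975351 -0.99589597  1.23004403]
 [ 0.          0.          0.          1.        ]]
{'clock': 0.1, 'joint_pos': array([ 8.10806955e+01,  2.05893600e+01,  6.41031226e-01, -1.71437002e-02,
       -7.01353574e+01, -1.65082936e+01]), 'qvel': array([ 0.07776059, -0.1796486 ,  0.07058771, -0.0396571 , -0.09187802,
        0.03721287]), 'tau': array([-2.00797811e-03, -5.84158623e+01,  2.93749398e+01,  7.01547816e+00,
        1.01877764e-02, -5.55519364e-05]), 'tool_pos': array([0.28964994, 0.60922334, 0.2180106 ]), 'orientation': array([ 1.79915183e+02, -8.32920234e-03, -2.54334291e+01]), 'force': array([-0.78963683, -0.87029272,  0.11463385]), 'moment': array([0.05563684, 0.01791136, 0.04787721]), 'gripper_force': 0.0, 'opening': 0.08782394324404844}
```

View pics/side0.png

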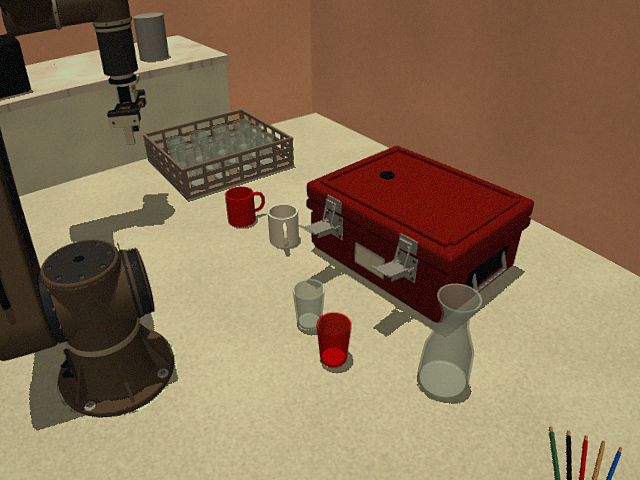

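View pics/top0.png

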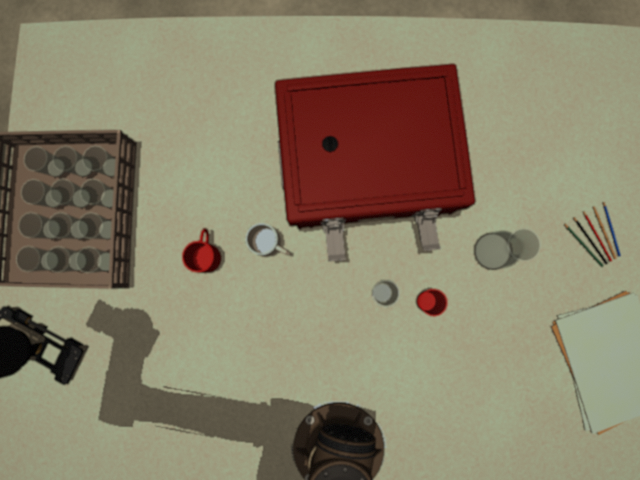

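Side view: the latches are at about (325,222) and (400,262), with the white mug (283,225), clear tumbler (309,305), red tumbler (334,340) and carafe (445,365) around them. Top view: the levers are at (337,240) and (428,230), the mug at (263,240), the tumbler at (384,292) and the carafe foot at (493,250). Next I'll measure the carrier pose.

```bash
cat > h.py <<'E'
import cv2, numpy as np
from plant import ctrl
def ray(n,px):
    c=ctrl.calibration(n);K=np.array(c["K"]);T=np.array(c["extrinsics"])
    p=cv2.undistortPoints(np.float64(px).reshape(-1,1,2),K,np.array(c["dist_coeffs"])).reshape(-1,2)
    return T[:3,3],np.c_[p,np.ones(len(p))]@T[:3,:3].T
def plane(n,px,z):
    o,d=ray(n,px); return o+d*((z-o[2])/d[:,2])[:,None]
def project(n,P):
    c=ctrl.calibration(n);T=np.linalg.inv(c["extrinsics"])
    return cv2.projectPoints(np.float64(P).reshape(-1,1,3),cv2.Rodrigues(T[:3,:3])[0],T[:3,3],np.array(c["K"]),np.array(c["dist_coeffs"]))[0].reshape(-1,2)
E
python3 - <<'E'
from h import *
im=cv2.imread("pics/top0.png");h=cv2.cvtColor(im,cv2.COLOR_BGR2HSV)
m=((h[...,1]>150)&((h[...,0]<12)|(h[...,0]>168))&(h[...,2]>40)).astype(np.uint8)*255
cs=cv2.findContours(m,0,2)[0];c=max(cs,key=cv2.contourArea)
P=plane("top",c.reshape(-1,2),.205)[:,:2]
r=cv2.minAreaRect(np.float32(P*1000));print(r,cv2.boxPoints(r))
# edges: back (max row dir) & sides
(cx,cy),_,_=r
for nm,a,b in(("back",(290,80),(445,67)),("left",(278,95),(286,200)),("right",(458,80),(472,190))):
    pts=c.reshape(-1,2).astype(float);A=np.array(a,float);B=np.array(b,float);u=(B-A)/np.linalg.norm(B-A)
    t=(pts-A)@u;d=(pts-A)@np.array([-u[1],u[0]]);s=(t>0)&(t<np.linalg.norm(B-A))&(abs(d)<8)
    Q=plane("top",pts[s],.205)[:,:2]*1000;l=cv2.fitLine(np.float32(Q),2,0,.01,.01).ravel();print(nm,s.sum(),l,np.degrees(np.arctan2(l[1],l[0])))
print("tumbler foot",plane("top",[(384,292)],.05),"mug",plane("top",[(263,240)],.09),"carafe foot",plane("top",[(490,250)],0.0),plane("side",[(443,380)],0))
print("tumbler/mug side",plane("side",[(310,322),(285,240)],0.))
cr=np.hstack([cv2.resize(im[195:275,300:400],(400,320)),cv2.resize(im[195:275,380:480],(400,320))])
s=cv2.imread("pics/side0.png");cr2=np.hstack([cv2.resize(s[185:250,295:377],(400,280)),cv2.resize(s[225:290,365:447],(400,280))])
cv2.imwrite("pics/crop.png",np.vstack([cr,cr2]))
E
```

```text
((736.9645385742188, -68.80816650390625), (333.20440673828125, 418.3574523925781), 6.465392112731934) [[ 547.8678   120.28027]
 [ 594.9761  -295.41644]
 [ 926.0613  -257.8966 ]
 [ 878.953    157.80011]]
back 30 [ 1.1117183e-01 -9.9380118e-01  9.0071490e+02 -4.6448475e+01] -83.61713
left 20 [9.9411458e-01 1.0833388e-01 7.1817712e+02 1.3806177e+02] 6.2192802
right 30 [ 9.9366099e-01  1.1241821e-01  7.5989905e+02 -2.7530524e+02] 6.4547334
tumbler foot [[ 0.39949787 -0.11049718  0.05      ]] mug [[0.52319192 0.18978878 0.09      ]] carafe foot [[ 0.51130741 -0.39721353  0.        ]] [[ 0.51638965 -0.39660454  0.        ]]
tumbler/mug side [[ 0.40234756 -0.1088544   0.        ]
 [ 0.53105547  0.19389434  0.        ]]
```

View pics/crop.png

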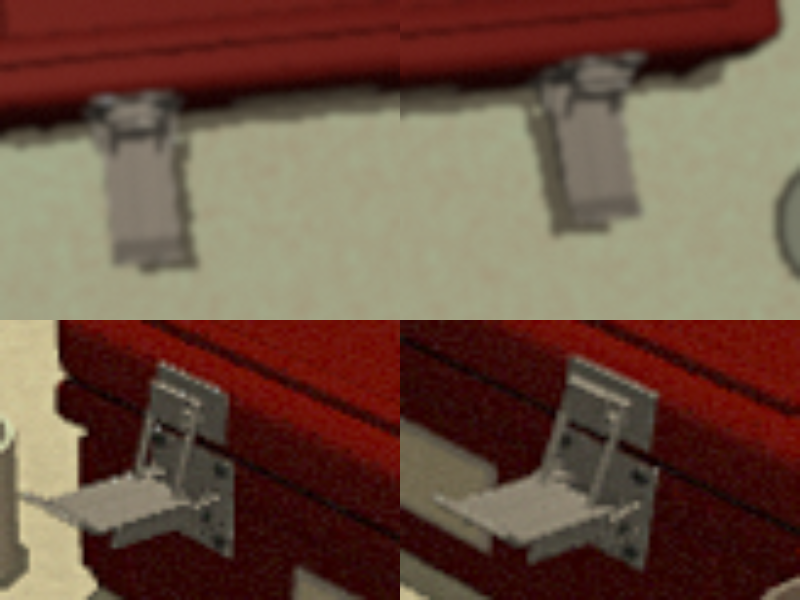

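The crops show both levers sticking out, slightly up. In top pixels the left lever's tip edge runs about (328,261)–(347,260) and the right's about (422,250)–(440,248). I'll check these against the carrier outline taken at lid-side height.

```bash
python3 - <<'E'
from h import *
yaw=np.radians(6.4);ex=np.array([np.cos(yaw),np.sin(yaw)]);ey=np.array([-ex[1],ex[0]])
# at z=.18 plane: side and back edges
def sc(p,z0=.205,z1=.18):
    o=ctrl.calibration("top")["extrinsics"][:3,3] if not isinstance(ctrl.calibration("top")["extrinsics"],list) else np.array(ctrl.calibration("top")["extrinsics"])[:3,3]
    return o[:2]+(np.array(p)-o[:2])*(z1-o[2])/(z0-o[2])
b=sc((.9007,-.0464));l=sc((.7182,.1381));r=sc((.7599,-.2753))
back=b@ex;L=l@ey;R=r@ey;print("width",L-R)
for D in(.34,):
    o=ex*(back-D)+ey*(L+R)/2;print("origin",o)
tl=plane("top",[(337.5,260.5),(431,249)],.158)[:,:2];ts=plane("side",[(303,224),(378,272)],.158)
print("tips",tl,"in carrier",[( (p-o)@ex,(p-o)@ey) for p in tl])
for s,y in(("L",.11),("R",-.11)):
    for out,z,n in((.014,.125,"pivot"),(.088,.158,"tip"),(.018,.196,"hooktop")):
        P=np.r_[o-ex*out+ey*y,z];print(s,n,P.round(4),project("top",P).round(1),project("side",P).round(1))
E
```

```text
width 0.4256049382872493
origin [ 0.5750142 -0.0901706]
tips [[ 0.47183561  0.00831239]
 [ 0.50044503 -0.20588329]] in carrier [(np.float64(-0.09155777674855588), np.float64(0.10937044908498703)), (np.float64(-0.08700281753405331), np.float64(-0.1066794100542653))]
L pivot [0.5488 0.0176 0.125 ] [[333.7 228.6]] [[329.4 227.4]]
L tip [0.4753 0.0093 0.158 ] [[337.1 259. ]] [[305.3 227.1]]
L hooktop [0.5449 0.0171 0.196 ] [[334.1 226.7]] [[328.3 201.7]]
R pivot [ 0.5734 -0.201   0.125 ] [[425.7 219.4]] [[401.4 269.2]]
R tip [ 0.4998 -0.2093  0.158 ] [[432.5 249.3]] [[378.4 271.4]]
R hooktop [ 0.5694 -0.2015  0.196 ] [[432.4 216.8]] [[403.1 241.9]]
```

Call:
apply_moves(targets=[{"travel":[0,0,-12],"roll":-7.95,"jaw":0},{"travel":[0,0,-12],"roll":-7.95,"jaw":0},{"travel":[0,0,-12],"roll":-7.95,"jaw":0},{"travel":[0,0,-12],"roll":-7.95,"jaw":0},{"travel":[9,40,0],"roll":0,"jaw":0},{"travel":[9,40,0],"roll":0,"jaw":0},{"travel":[9,40,0],"roll":0,"jaw":0},{"travel":[9,40,0],"roll":0,"jaw":0},{"travel":[9,40,0],"roll":0,"jaw":0},{"travel":[9,40,0],"roll":0,"jaw":0}])

```text
clock: 1.1
tool_pos: [0.3703, 0.3752, 0.2666]
orientation: [180.0, 0.0, 6.4]
force: [1.6, -0.4, 0.3]
opening: 0.0131
gripper_force: 0.0
```

Call:
apply_moves(targets=[{"travel":[9,40,0],"roll":0,"jaw":0},{"travel":[9,40,0],"roll":0,"jaw":0},{"travel":[9,40,0],"roll":0,"jaw":0},{"travel":[9,40,0],"roll":0,"jaw":0},{"travel":[9,40,0],"roll":0,"jaw":0},{"travel":[9,40,0],"roll":0,"jaw":0},{"travel":[9,40,0],"roll":0,"jaw":0},{"travel":[5,40,0],"roll":0,"jaw":0},{"travel":[0,30,0],"roll":0,"jaw":0},{"travel":[0,0,0],"roll":0,"jaw":0}])

```text
clock: 2.1
tool_pos: [0.4763, 0.0339, 0.2665]
orientation: [180.0, 0.1, 6.2]
force: [0.8, 0.1, -0.1]
opening: 0.0
gripper_force: 0.0
```

Call:
apply_moves(targets=[{"travel":[1,24,30],"roll":0,"jaw":0},{"travel":[0,0,30],"roll":0,"jaw":0},{"travel":[0,0,0],"roll":0,"jaw":0},{"travel":[0,0,0],"roll":0,"jaw":0}])

```text
clock: 2.5
tool_pos: [0.4803, 0.0132, 0.2073]
orientation: [180.0, 0.0, 6.4]
force: [0.3, 0.1, 0.9]
opening: 0.0003
gripper_force: 0.0
```

```bash
python3 - <<'E'
from h import *
a=ctrl.snapshot("side")[:,:,::-1];b=ctrl.snapshot("top")[:,:,::-1]
cv2.imwrite("pics/c1.png",np.hstack([cv2.resize(a[140:290,260:460],(400,300)),cv2.resize(b[150:300,250:450],(400,300))]))
E
```

```text
(no output)
```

View pics/c1.png

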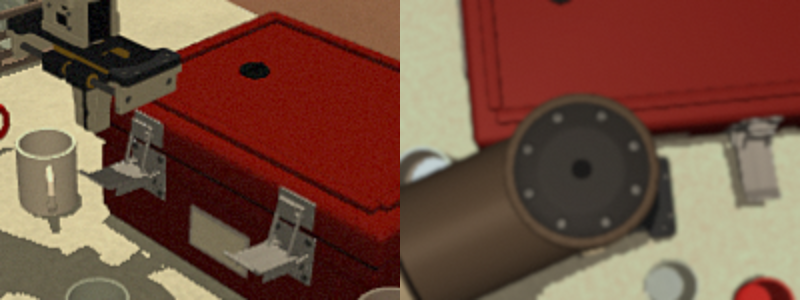

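The closed fingertips (side crop about (92,120)) hang right above the left lever's end (105,175), and the carrier and mug are undisturbed. I'll check how high the wide wrist part sits above the tips.

```bash
python3 - <<'E'
from h import *
for z in np.arange(.196,.5,.03): print(round(z-.196,2),project("side",[.29,.61,z]).round(0))
im=cv2.imread("pics/side0.png")[0:160,60:200];cv2.imwrite("pics/g.png",cv2.resize(im,(525,600)))
E
```

```text
0.0 [[135. 147.]]
0.03 [[133. 137.]]
0.06 [[131. 127.]]
0.09 [[129. 117.]]
0.12 [[127. 107.]]
0.15 [[125.  97.]]
0.18 [[123.  86.]]
0.21 [[121.  76.]]
0.24 [[119.  65.]]
0.27 [[117.  54.]]
0.3 [[115.  43.]]
```

View pics/g.png

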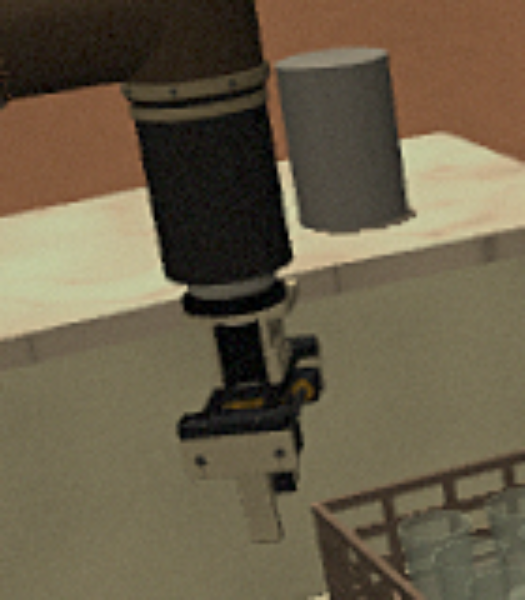

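Call:
apply_moves(targets=[{"travel":[0,3,15],"roll":0,"jaw":0},{"travel":[0,0,15],"roll":0,"jaw":0},{"travel":[0,0,10],"roll":0,"jaw":0},{"travel":[0,0,10],"roll":0,"jaw":0},{"travel":[0,0,10],"roll":0,"jaw":0},{"travel":[0,0,0],"roll":0,"jaw":0}])

```text
clock: 3.2
tool_pos: [0.48, 0.01, 0.1458]
orientation: [180.0, 0.1, 6.4]
force: [-0.1, 0.6, 0.1]
opening: 0.0003
gripper_force: 0.0
```

Call:
apply_moves(targets=[{"travel":[0,0,10],"roll":0,"jaw":0},{"travel":[0,0,10],"roll":0,"jaw":0},{"travel":[0,0,10],"roll":0,"jaw":0},{"travel":[0,0,8],"roll":0,"jaw":0},{"travel":[0,0,0],"roll":0,"jaw":0}])

```text
clock: 3.7
tool_pos: [0.4805, 0.01, 0.1078]
orientation: [180.0, 0.0, 6.4]
force: [-2.1, 0.6, 2.1]
opening: 0.0003
gripper_force: 1.1
```

Call:
apply_moves(targets=[{"travel":[3,0,5],"roll":0,"jaw":0},{"travel":[4,0,5],"roll":0,"jaw":0},{"travel":[4,0,5],"roll":0,"jaw":0},{"travel":[4,0,5],"roll":0,"jaw":0},{"travel":[0,0,0],"roll":0,"jaw":0},{"travel":[0,0,0],"roll":0,"jaw":0}])

```text
clock: 4.3
tool_pos: [0.4938, 0.0111, 0.0877]
orientation: [180.0, 0.2, 6.3]
force: [-4.6, -0.3, 0.8]
opening: 0.0004
gripper_force: 2.0
```

Call:
apply_moves(targets=[{"travel":[2,0,5],"roll":0,"jaw":0},{"travel":[2,0,5],"roll":0,"jaw":0},{"travel":[1,0,2],"roll":0,"jaw":0},{"travel":[0,0,0],"roll":0,"jaw":0}])

```text
clock: 4.7
tool_pos: [0.5011, 0.0123, 0.0768]
orientation: [180.0, -0.0, 6.4]
force: [-1.1, -1.4, 1.7]
opening: 0.0004
gripper_force: 0.9
```

Call:
apply_moves(targets=[{"travel":[1,0,0],"roll":0,"jaw":0},{"travel":[1,0,0],"roll":0,"jaw":0},{"travel":[0,0,0],"roll":0,"jaw":0}])

```text
clock: 5.0
tool_pos: [0.5018, 0.0123, 0.0766]
orientation: [180.0, 0.1, 6.4]
force: [-3.3, -1.8, 2.0]
opening: 0.0009
gripper_force: 1.9
```

```bash
python3 - <<'E'
from h import *
a=ctrl.snapshot("side")[:,:,::-1]
cv2.imwrite("pics/c2.png",cv2.resize(a[140:290,260:460],(800,600)))
E
```

```text
(no output)
```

View pics/c2.png

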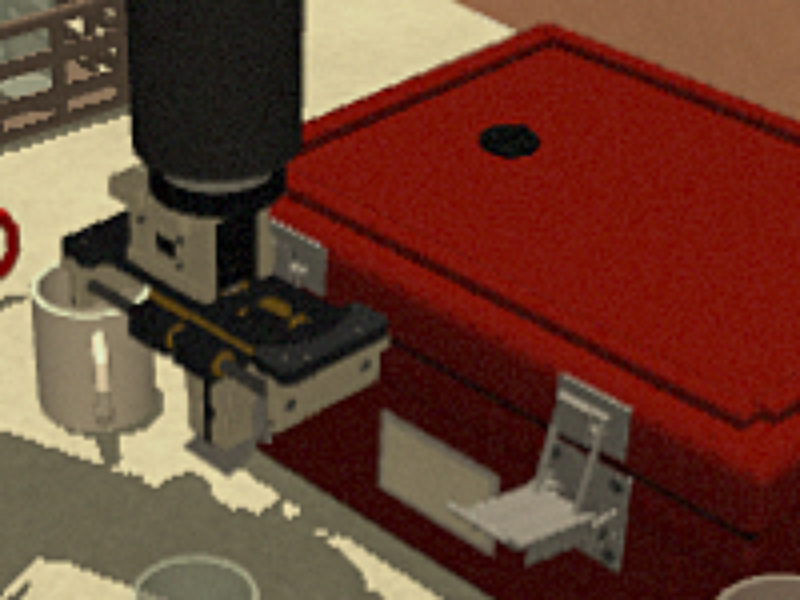

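The finger is pressing on the left lip (around (220,455)). The lever is nearly down but hasn't snapped, so I'll go on in small steps.

Call:
apply_moves(targets=[{"travel":[1,0,2],"roll":0,"jaw":0},{"travel":[1,0,2],"roll":0,"jaw":0},{"travel":[0,0,0],"roll":0,"jaw":0}])

```text
clock: 5.35
tool_pos: [0.5052, 0.013, 0.0729]
orientation: [-180.0, -0.1, 6.4]
force: [-1.2, -1.6, 1.3]
opening: 0.0001
gripper_force: 0.6
```

Call:
apply_moves(targets=[{"travel":[1,0,2],"roll":0,"jaw":0},{"travel":[1,0,2],"roll":0,"jaw":0},{"travel":[0,0,0],"roll":0,"jaw":0}])

```text
clock: 5.65
tool_pos: [0.5068, 0.0132, 0.0686]
orientation: [-180.0, -0.0, 6.4]
force: [0.6, -0.2, 0.3]
opening: 0.0003
gripper_force: 0.2
```

Call:
apply_moves(targets=[{"travel":[-15,0,0],"roll":0,"jaw":0},{"travel":[-25,0,0],"roll":0,"jaw":0},{"travel":[0,0,-35],"roll":0,"jaw":0},{"travel":[0,0,-35],"roll":0,"jaw":0},{"travel":[0,0,-35],"roll":0,"jaw":0},{"travel":[0,0,-35],"roll":0,"jaw":0},{"travel":[0,40,0],"roll":0,"jaw":0},{"travel":[0,40,0],"roll":0,"jaw":0},{"travel":[0,40,0],"roll":0,"jaw":0},{"travel":[0,0,0],"roll":0,"jaw":0}])

```text
clock: 6.65
tool_pos: [0.4802, -0.1139, 0.2087]
orientation: [180.0, -0.0, 6.2]
force: [-0.8, 0.5, -0.9]
opening: 0.0001
gripper_force: 0.0
```

```bash
python3 - <<'E'
from h import *
a=ctrl.snapshot("side")[:,:,::-1]
cv2.imwrite("pics/c3.png",cv2.resize(a[140:290,260:460],(800,600)))
E
```

```text
(no output)
```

View pics/c3.png

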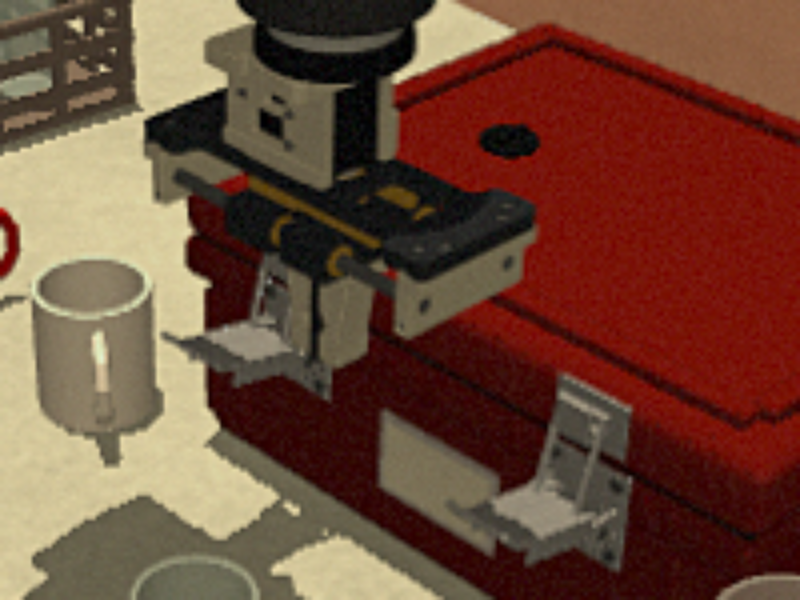

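The left lever sprang back: it still sticks out at about (235,340) in the crop, so it never passed dead centre. I'll do the right one going further in, and only retreat once it has clearly snapped.

Call:
apply_moves(targets=[{"travel":[7,48,0],"roll":0,"jaw":0},{"travel":[7,48,0],"roll":0,"jaw":0},{"travel":[0,0,20],"roll":0,"jaw":0},{"travel":[0,0,20],"roll":0,"jaw":0},{"travel":[0,0,15],"roll":0,"jaw":0},{"travel":[0,0,15],"roll":0,"jaw":0},{"travel":[0,0,15],"roll":0,"jaw":0},{"travel":[0,0,15],"roll":0,"jaw":0},{"travel":[0,0,0],"roll":0,"jaw":0}])

```text
clock: 7.6
tool_pos: [0.5042, -0.2036, 0.1075]
orientation: [-180.0, 0.1, 6.4]
force: [-0.4, 0.4, 3.0]
opening: 0.0004
gripper_force: 1.1
```

Call:
apply_moves(targets=[{"travel":[3,0,5],"roll":0,"jaw":0},{"travel":[4,0,5],"roll":0,"jaw":0},{"travel":[4,0,5],"roll":0,"jaw":0},{"travel":[4,0,5],"roll":0,"jaw":0},{"travel":[3,0,5],"roll":0,"jaw":0},{"travel":[3,0,5],"roll":0,"jaw":0},{"travel":[0,0,0],"roll":0,"jaw":0}])

```text
clock: 8.3
tool_pos: [0.5244, -0.202, 0.0779]
orientation: [-180.0, 0.2, 6.4]
force: [-3.1, -0.2, 0.3]
opening: 0.0003
gripper_force: 1.3
```

Call:
apply_moves(targets=[{"travel":[2,0,4],"roll":0,"jaw":0},{"travel":[2,0,4],"roll":0,"jaw":0},{"travel":[2,0,0],"roll":0,"jaw":0},{"travel":[0,0,0],"roll":0,"jaw":0}])

```text
clock: 8.7
tool_pos: [0.5316, -0.2015, 0.0707]
orientation: [-180.0, 0.0, 6.4]
force: [-1.4, -0.7, -0.7]
opening: 0.0005
gripper_force: 0.6
```

Call:
apply_moves(targets=[{"travel":[2,0,0],"roll":0,"jaw":0},{"travel":[2,0,0],"roll":0,"jaw":0},{"travel":[0,0,0],"roll":0,"jaw":0}])

```text
clock: 9.0
tool_pos: [0.5342, -0.2012, 0.0706]
orientation: [-180.0, 0.1, 6.3]
force: [-6.0, -0.4, 1.1]
opening: 0.0005
gripper_force: 3.2
```

Call:
apply_moves(targets=[{"travel":[2,0,0],"roll":0,"jaw":0},{"travel":[1,0,0],"roll":0,"jaw":0},{"travel":[0,0,0],"roll":0,"jaw":0}])

```text
clock: 9.3
tool_pos: [0.5361, -0.201, 0.0706]
orientation: [-180.0, 0.2, 6.3]
force: [-7.3, -0.1, 3.5]
opening: 0.0003
gripper_force: 3.5
```

```bash
python3 - <<'E'
from h import *
a=ctrl.snapshot("side")[:,:,::-1]
cv2.imwrite("pics/c4.png",cv2.resize(a[180:330,330:530],(800,600),interpolation=2))
E
```

```text
(no output)
```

View pics/c4.png

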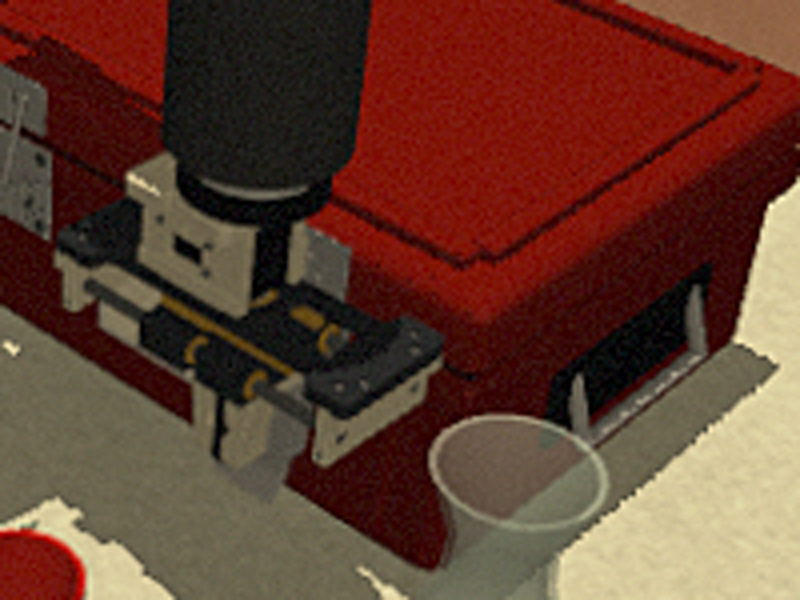

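The right lever hangs nearly vertical, its lip showing under the finger at about crop (265,490), full-picture (396,303). I'll compare that with the predicted lip positions to estimate the lever angle.

```bash
python3 - <<'E'
from h import *
yaw=np.radians(6.4);ex=np.r_[np.cos(yaw),np.sin(yaw),0];ey=np.r_[-ex[1],ex[0],0];ez=np.r_[0,0,1]
o=np.r_[.574,-.090,0]
f=lambda out,y,z:(project("side",o-ex*out+ey*y+ez*z)[0]-[330,180])*4
for th in(0,.1,.2,.3,.4,.6):
    s,c=np.sin(th),np.cos(th)
    print(th,"lip",[f(.014+.079*s+.01975*c,-.11+w,.125-.079*c+.01975*s).round(0) for w in(-.02,.02)],"corner -y",f(.014+.065*s+.01*c,-.13,.125-.065*c+.01*s).round(0))
ob=ctrl.get_obs();t=ob["tool_pos"];print(t,ob["force"])
for a in(-.0095,.0095):
  for b in(-.021,.021): print("tip",a,b,((project("side",t+ex*a+ey*b-ez*.022)[0]-[330,180])*4).round(0))
print("hook-top -y",f(.0,-.13,.196).round(0))
E
```

```text
0 lip [array([276., 507.]), array([220., 471.])] corner -y [290. 479.]
0.1 lip [array([266., 510.]), array([210., 474.])] corner -y [282. 483.]
0.2 lip [array([258., 512.]), array([201., 476.])] corner -y [275. 485.]
0.3 lip [array([249., 513.]), array([193., 477.])] corner -y [268. 486.]
0.4 lip [array([241., 512.]), array([185., 476.])] corner -y [261. 487.]
0.6 lip [array([228., 507.]), array([171., 470.])] corner -y [249. 484.]
[ 0.53686165 -0.2010015   0.07086818] [-9.00890934  0.51281256  1.16088452]
tip -0.0095 -0.021 [241. 522.]
tip -0.0095 0.021 [182. 484.]
tip 0.0095 -0.021 [265. 506.]
tip 0.0095 0.021 [206. 468.]
hook-top -y [344. 251.]
```

```bash
python3 - <<'E'
from h import *
yaw=np.radians(6.4);ex=np.r_[np.cos(yaw),np.sin(yaw),0];ey=np.r_[-ex[1],ex[0],0];ez=np.r_[0,0,1]
t=np.r_[.4802,-.1139,.2087]
for z in(0,.022):
 for a in(-.0095,.0095):
  for b in(-.021,.021): print("tip",z,a,b,((project("side",t+ex*a+ey*b-ez*z)[0]-[260,140])*4).round(0))
im=cv2.imread("pics/c4.png");print(im[430:520:6,225].tolist(),im[430:520:6,260].tolist())
E
```

```text
tip 0 -0.0095 -0.021 [341. 391.]
tip 0 -0.0095 0.021 [283. 357.]
tip 0 0.0095 -0.021 [368. 377.]
tip 0 0.0095 0.021 [310. 344.]
tip 0.022 -0.0095 -0.021 [340. 428.]
tip 0.022 -0.0095 0.021 [283. 393.]
tip 0.022 0.0095 -0.021 [367. 413.]
tip 0.022 0.0095 0.021 [309. 379.]
[[10, 17, 17], [58, 76, 87], [78, 102, 111], [73, 99, 112], [81, 106, 117], [68, 91, 99], [69, 82, 87], [78, 89, 96], [77, 101, 104], [80, 102, 111], [82, 103, 109], [83, 104, 112], [81, 104, 111], [80, 103, 110], [83, 102, 106]] [[74, 102, 114], [78, 103, 115], [76, 102, 111], [80, 110, 119], [69, 92, 100], [66, 76, 83], [74, 84, 88], [74, 87, 91], [73, 84, 90], [75, 86, 93], [72, 84, 91], [78, 90, 93], [74, 96, 101], [84, 105, 111], [82, 106, 109]]
```

The lip's outline matches an angle near 0, so the right latch looks shut. The closed fingertips also reach less far down than I assumed. I'll back away slowly and check the right lever numerically.

Call:
apply_moves(targets=[{"travel":[-5,0,0],"roll":0,"jaw":0},{"travel":[-10,0,0],"roll":0,"jaw":0},{"travel":[-25,0,0],"roll":0,"jaw":0},{"travel":[0,0,-35],"roll":0,"jaw":0},{"travel":[0,0,-35],"roll":0,"jaw":0},{"travel":[0,0,-35],"roll":0,"jaw":0},{"travel":[0,0,-35],"roll":0,"jaw":0},{"travel":[0,-45,0],"roll":0,"jaw":0},{"travel":[0,-45,0],"roll":0,"jaw":0},{"travel":[0,0,0],"roll":0,"jaw":0}])

```text
clock: 10.35
tool_pos: [0.4885, -0.1124, 0.2119]
orientation: [-179.9, -0.2, 6.6]
force: [0.8, -0.6, -0.2]
opening: 0.0002
gripper_force: 0.0
```

```bash
python3 - <<'E'
from h import *
a=ctrl.snapshot("side")[:,:,::-1]
cv2.imwrite("pics/c5.png",cv2.resize(a[140:320,260:500],(800,600),interpolation=2))
E
```

```text
(no output)
```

View pics/c5.png

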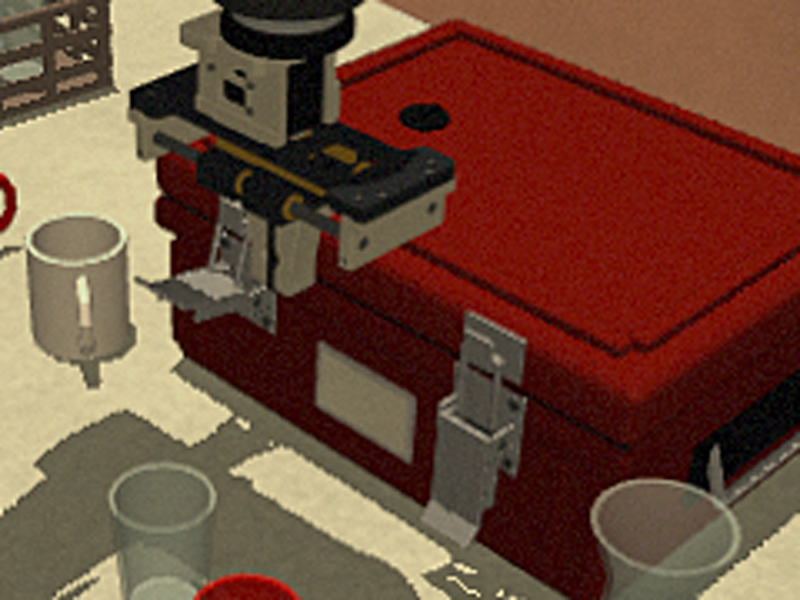

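The right latch is shut, with its lever hanging flat at about (470,480). The left is still open at (205,290). I'll repeat the same stroke on the left.

Call:
apply_moves(targets=[{"travel":[2,-41,0],"roll":0,"jaw":0},{"travel":[2,-41,0],"roll":0,"jaw":0},{"travel":[1,-40,0],"roll":0,"jaw":0},{"travel":[0,0,20],"roll":0,"jaw":0},{"travel":[0,0,20],"roll":0,"jaw":0},{"travel":[0,0,20],"roll":0,"jaw":0},{"travel":[0,0,15],"roll":0,"jaw":0},{"travel":[0,0,15],"roll":0,"jaw":0},{"travel":[0,0,12],"roll":0,"jaw":0},{"travel":[0,0,0],"roll":0,"jaw":0}])

```text
clock: 11.4
tool_pos: [0.4799, 0.0052, 0.1079]
orientation: [180.0, 0.1, 6.3]
force: [-0.3, -0.1, 2.6]
opening: 0.0001
gripper_force: 1.1
```

Call:
apply_moves(targets=[{"travel":[3,0,5],"roll":0,"jaw":0},{"travel":[4,0,5],"roll":0,"jaw":0},{"travel":[4,0,5],"roll":0,"jaw":0},{"travel":[4,0,5],"roll":0,"jaw":0},{"travel":[3,0,5],"roll":0,"jaw":0},{"travel":[3,0,5],"roll":0,"jaw":0},{"travel":[2,0,4],"roll":0,"jaw":0},{"travel":[2,0,4],"roll":0,"jaw":0},{"travel":[2,0,0],"roll":0,"jaw":0},{"travel":[0,0,0],"roll":0,"jaw":0}])

```text
clock: 12.4
tool_pos: [0.5068, 0.009, 0.0706]
orientation: [-180.0, 0.0, 6.4]
force: [-1.3, -0.3, -0.6]
opening: 0.0
gripper_force: 0.8
```

Call:
apply_moves(targets=[{"travel":[2,0,0],"roll":0,"jaw":0},{"travel":[2,0,0],"roll":0,"jaw":0},{"travel":[0,0,0],"roll":0,"jaw":0}])

```text
clock: 12.7
tool_pos: [0.5108, 0.0094, 0.0708]
orientation: [-180.0, 0.0, 6.4]
force: [-3.8, 0.2, -1.2]
opening: 0.0005
gripper_force: 1.5
```

Call:
apply_moves(targets=[{"travel":[2,0,0],"roll":0,"jaw":0},{"travel":[1,0,0],"roll":0,"jaw":0},{"travel":[0,0,0],"roll":0,"jaw":0}])

```text
clock: 13.0
tool_pos: [0.512, 0.0095, 0.0707]
orientation: [-180.0, 0.2, 6.4]
force: [-8.0, 0.3, 1.3]
opening: 0.0007
gripper_force: 4.5
```

Call:
apply_moves(targets=[{"travel":[1,0,0],"roll":0,"jaw":0},{"travel":[1,0,0],"roll":0,"jaw":0},{"travel":[0,0,0],"roll":0,"jaw":0}])

```text
clock: 13.3
tool_pos: [0.5138, 0.0096, 0.0709]
orientation: [180.0, 0.2, 6.4]
force: [-12.8, 0.7, 6.6]
opening: 0.0001
gripper_force: 6.4
```

The force is now well above the spring's 6 N, so the lever is down on its stop. I'll take the hand away and check.

Call:
apply_moves(targets=[{"travel":[-5,0,0],"roll":0,"jaw":0},{"travel":[-12,0,0],"roll":0,"jaw":0},{"travel":[-30,0,0],"roll":0,"jaw":0},{"travel":[0,0,-40],"roll":0,"jaw":0},{"travel":[0,0,-40],"roll":0,"jaw":0},{"travel":[0,0,-40],"roll":0,"jaw":0},{"travel":[0,0,-40],"roll":0,"jaw":0},{"travel":[0,-40,-30],"roll":0,"jaw":0},{"travel":[0,-40,0],"roll":0,"jaw":0},{"travel":[0,-40,0],"roll":0,"jaw":0}])

```text
clock: 14.3
tool_pos: [0.4561, 0.1256, 0.2627]
orientation: [-179.8, -0.3, 6.3]
force: [2.2, 0.4, 0.4]
opening: 0.0002
gripper_force: 0.0
```

Call:
apply_moves(targets=[{"travel":[0,-40,0],"roll":0,"jaw":0},{"travel":[0,-40,0],"roll":0,"jaw":0},{"travel":[0,-40,0],"roll":0,"jaw":0},{"travel":[0,-40,0],"roll":0,"jaw":0},{"travel":[0,0,0],"roll":0,"jaw":0},{"travel":[0,0,0],"roll":0,"jaw":0}])

```text
clock: 14.9
tool_pos: [0.4377, 0.284, 0.2608]
orientation: [-180.0, -0.0, 6.5]
force: [0.6, -0.4, 0.0]
opening: -0.0
gripper_force: 0.0
```

```bash
python3 - <<'E'
from h import *
a=ctrl.snapshot("side")[:,:,::-1]
cv2.imwrite("pics/c6.png",cv2.resize(a[130:430,180:580],(800,600),interpolation=2))
print(ctrl.get_obs()["tool_pos"])
E
```

```text
[0.4378079  0.28312588 0.26093961]
```

View pics/c6.png

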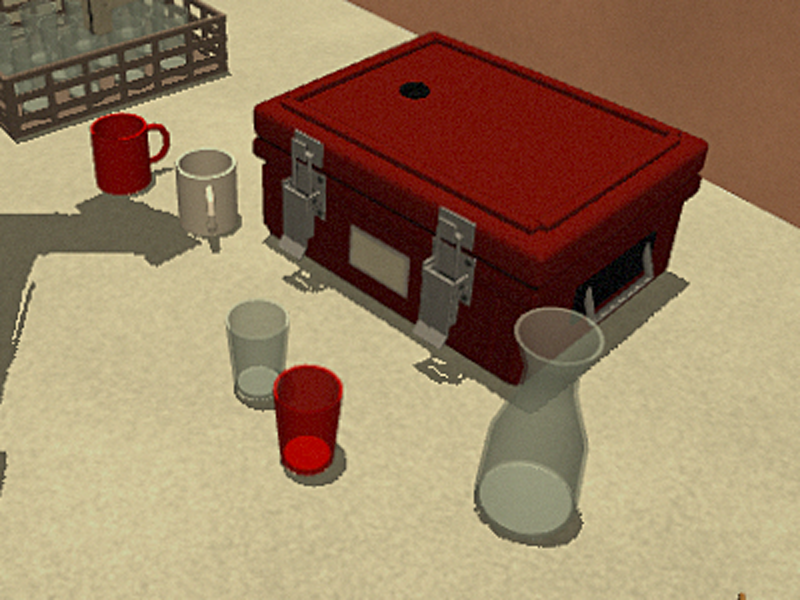

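Both levers lie flat, left at about (298,215) and right at (440,300). The mug, tumbler, carafe and carrier stand where they were, and the hand is clear, so I'm handing the job in.

```bash
python3 -c "
from plant import ctrl
print(ctrl.close_job())"
```

```text
the job is handed in; nothing more can be done
None
```

Both latches are snapped shut; in the last picture the carrier, tumbler, mug and carafe stand where they were, and the hand is clear. The job is handed in at about 15 s on the clock, and no verdict came back.

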